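# Clamp a stained-glass panel square on the assembly board

### The job

Clamp the stained-glass panel into the fenced corner of the assembly board for soldering: with a fingertip, push each of the two red-knobbed cam levers (near side and right side) round to its stop, so that the cams press the panel flat and square against both fences. Move the panel only by the levers: do not touch or lift the glass, and leave the tools and supplies around it where they are.

Things in the scene. Friction and masses are not known exactly. Their poses are not given: they have to be found in the camera images.
- board: assembly board, wood fibre, top 18 above the bench, fixed. Origin: on the bench under where the centre of the seated panel belongs. It spans x -210 to +135, y -220 to +135. Two aluminium fences 22 wide, 12 high: the far one (inner face at x = +85) and the left one (inner face at y = +85). Two cam levers: near side (-x) and right side (-y) (sizes in mm)
- panel: square stained-glass panel with zinc edge, 170 x 170 x 7, lying loose on the board some 2.5 to 5 off each fence; origin at centre of its underside, x and y along its edges as the board's. Seated: origin over the board's origin, edges along the fences (sizes in mm)
- near_lever (a joint): 0: lever sticks straight out from the panel's edge (along the board's -x); 1.571: it lies along the edge (along the board's -y) at its stop, cam fully in = shut. Starts at 0 to 0.3. Seen from above it shuts anticlockwise. Stiff pivot: 1 to 6 N sideways at 50 mm from the pivot; stays where it is left. Shutting pushes the panel to +x, against the far fence
- side_lever (a joint): 0: lever sticks straight out from the panel's edge (along the board's -y); 1.571: it lies along the edge (along the board's -x) at its stop, cam fully in = shut. Starts at 0 to 0.3. Seen from above it shuts clockwise. Stiff pivot: 1 to 6 N sideways at 50 mm from the pivot; stays where it is left. Shutting pushes the panel to +y, against the left fence
- near_pivot (a point): pivot axis of the near lever at the board's top face (18 above the bench); fixed to the board at its x -114, y 0; axes as the board's (sizes in mm)
- side_pivot (a point): pivot axis of the side lever at the board's top face; fixed to the board at its x 0, y -114; axes as the board's (sizes in mm)
- near_lever_knob (a point): centre of the red knob at the end of the near lever, 52 above the bench; the lever's arm is a flat steel bar 14 wide, underside 32 and top 41 above the bench, running from the pivot to this knob, whose centre is 80 from the pivot. Knob 22 across, 30 to 64 above the bench. Under the pivot end a black slippery nylon cam disc 38 across, reaching up to 29 from the pivot (sizes in mm)
- side_lever_knob (a point): centre of the red knob at the end of the side lever, 52 above the bench; the lever's arm is a flat steel bar 14 wide, underside 32 and top 41 above the bench, running from the pivot to this knob, whose centre is 80 from the pivot. Knob 22 across, 30 to 64 above the bench. Under the pivot end a black slippery nylon cam disc 38 across, reaching up to 29 from the pivot (sizes in mm)
- foil_roll: bystander, to be left alone: roll of copper foil lying flat on the board: ring, outside diameter 72, hole 52, height 8; origin at centre of its underside (mm)
- flux_bottle: bystander, to be left alone: small off-white squeeze bottle standing on the board, diameter 40, height 75; origin at centre of its underside (mm)
- pliers: bystander, to be left alone: pliers with red handles lying on the bench, about 190 long, 58 wide, 14 high; origin under the joint, jaws along its +x (mm)
- marker: bystander, to be left alone: silver and black marker pen lying on the bench, 130 long, 13 thick; origin under its middle (mm)
- glass_cutter: bystander, to be left alone: brass pencil-type glass cutter lying on the bench, 135 long, 13 thick; origin under its middle (mm)
- solder_spool: bystander, to be left alone: spool of solder standing on the board, diameter 58, height 48; origin at centre of its underside (mm)
- glass_offcut: bystander, to be left alone: loose piece of blue glass lying flat on the bench, 75 x 50 x 4; origin at centre of its underside (mm)
- patina_can: bystander, to be left alone: can with a red band standing on the bench, diameter 80, height 85; origin at centre of its underside (mm)

How it is judged:
At the end, for the whole second after the job is handed in: Both levers within 0.12 rad of their stops (above 1.45 rad), each cam pressing on the panel with more than 1 N, and the panel at rest, flat, within 1.5 mm of its seat against both fences and square to them within 0.015 rad (value of joint each of near_lever, side_lever above 1.45 rad and x of panel in the frame of board between -0.0015 and 0.0015 m and y of panel in the frame of board between -0.0015 and 0.0015 m and angle between the x axis of panel and the x axis of board, either way round below 0.015 rad and angle between panel's own z axis and vertical below 0.02 rad and contact force between each of near_lever, side_lever and panel above 1 N and linear speed of panel below 0.01 m/s); the robot touches nothing.
It fails at once if the robot touches the panel (contact force between any of the fingers, the arm and panel above 0.5 N).
It fails at once if the panel is lifted or tipped off the board (z of panel in the frame of board above 0.024 m or angle between panel's own z axis and vertical above 0.06 rad).
It fails at once if a tool or supply is displaced by more than 20 mm, lifted or knocked over (distance of any of foil_roll, flux_bottle, pliers, marker, glass_cutter, solder_spool, glass_offcut, patina_can from where it was at the start of the episode above 0.02 m or angle between any of foil_roll, flux_bottle, pliers, marker, glass_cutter, solder_spool, glass_offcut, patina_can's own z axis and vertical above 0.5 rad).
It also fails if it takes over 48 s, if anything falls off the work surface, if the arm or the gripper's body presses on something with over 40 N, if the wrist force passes 120 N, or if a joint passes its speed limit or range.

### The arm

A 6-joint arm with a two-finger parallel gripper is mounted at the origin on the work surface. World frame = base frame: x ahead of the robot, y to its left, z up, the work surface at z = 0. Lengths are in m, angles in rad, forces in N, time in s.
With the tool pointing down it reaches from about 0.35 to 0.775 m from the base axis. Payload 7.3 kg.
Tool frame: the origin (TCP) lies at the very end of the fingers, on their centre line; the grasp point (between the pads) lies 19 mm behind it; z points along the fingers, y is the direction in which the jaws open and shut (so a half turn about z gives the same grasp; the last joint's range is limited). The gripper opens to 92 mm and grips with 3 to 60 N. Pads are 19 mm wide; open, the fingers measure 130 mm over their backs; the gripper's body (75 mm by 190 mm) begins 47 mm behind the grasp point.
Start: joints at [1.008, 0.342, 1.524, -0, 1.275, -0.146], TCP at [0.213, 0.48, 0.227] pointing down, gripper open.
Joint ranges: [-2.53, 2.53], [-0.77, 2.02], [0.04, 2.7], [-1, 4.14], [0.28, 2.66], [-3.11, 3.11]. Speed limits (rad/s): [2.57, 2.57, 3.14, 3.14, 3.14, 3.14].

### API

Orientations are given as a unit quaternion [w, x, y, z].
In Python, from plant import * gives the robot as it stands. Calls block until the motion is done:
- move_ptp(position, orientation): joint-space move of the TCP to a pose.
- move_linear(position, feed=0.15, rotation=None, guard=None): straight line of the TCP; rotation=None keeps the orientation; feed is the mean speed in m/s. With guard (N) it stops when the force on the tool has changed by that much, and returns True; else False.
- move_joints(angles): joint-space move.
- set_gripper(opening, f_grip=None): finger opening in m; f_grip is the grip in N (None keeps the last); returns when the fingers have stopped.
- wait(seconds).
- solve_ik(position, orientation): joint angles nearest the present ones, or None.
- get_obs(): the state.
- snapshot(name): name is "scene" or "top" or "wrist"; returns a dict with "color" (400x640x3 uint8, red, green, blue), "intrinsics" (3x3 intrinsics, pixels), "R" (3x3) and "t" (3): a world point X has camera coordinates R X + t. Camera axes: x right, y down, z forward; pixel columns grow to the right and rows downward; lengths in m; the calibration is good to about 2 mm. A picture is of the moment at which its call begins. There is no depth.
A pose or a line that the arm cannot do raises PlanningError and nothing moves.
- finish_job(): hands the job in, once; it reports no verdict.
The state is a dict: "clock": time; "joints": joint angles; "qd": joint speeds; "joint_torque": joint torques, N m; "ee_pos": TCP position; "ee_rot": TCP orientation; "force": force on the tool from outside, world axes, zero at the start; "ft_torque": the same for the moment, N m; "gripper_width": finger opening in m.
Only numpy, scipy, OpenCV 4.12 (cv2) and the standard library are available. Lean on these libraries where they do the work, as an engineer would, in place of code of your own. Each camera call takes 0.05 s, during which the arm holds its last target.

## Working session

There is one attempt and no reset: what is moved stays moved. The work goes in short steps, each a Python script; the robot and the scene stay as the last script left them, time stands still between calls to the robot, and variables do not carry over. Pictures are saved under pics/ and viewed, and the job is handed in when it is done.

```bash
ls; mkdir -p pics; python3 - <<'E'
from plant import *
import cv2
for n in ("scene","top"):
    s=snapshot(n); cv2.imwrite(f"pics/{n}0.png",s["color"][:,:,::-1]); print(n,s["intrinsics"],s["R"],s["t"])
print(get_obs())
E
```

```text
pics
scene [[411.94661213   0.         319.25606269]
 [  0.         411.94661213 205.14445188]
 [  0.           0.           1.        ]] [[ 0.87180141  0.48959945  0.01595857]
 [ 0.40522655 -0.70249337 -0.58505941]
 [-0.27523398  0.51652245 -0.81083341]] [-0.53358222 -0.17412955  1.33548079]
top [[382.00266511   0.         316.40028442]
 [  0.         382.00266511 201.09724169]
 [  0.           0.           1.        ]] [[-0.01013475 -0.99973998  0.02042693]
 [-0.9882593   0.00689979 -0.15263009]
 [ 0.15244946 -0.02173397 -0.98807226]] [0.03915598 0.5580065  1.24459472]
{'clock': 0.1, 'joints': array([ 1.00802155e+00,  3.42622705e-01,  1.52489342e+00,  6.54379609e-06,
        1.27538781e+00, -1.46010379e-01]), 'qd': array([ 0.00138707, -0.00250853, -0.0009682 ,  0.00208904,  0.00129732,
        0.0001428 ]), 'joint_torque': array([ 1.49301395e-03, -4.32006884e+01, -2.44693208e+01,  7.20381830e-02,
        5.26355300e-02, -1.54332389e-05]), 'ee_pos': array([0.21231812, 0.47977344, 0.22614   ]), 'ee_rot': array([-2.30455816e-04,  2.06878258e-01,  9.78366474e-01, -6.13811006e-04]), 'force': array([-0.26728765,  0.57998949, -0.09403153]), 'ft_torque': array([-0.01489784,  0.02482951,  0.02008486]), 'gripper_width': 0.09201813684170924}
```

View pics/top0.png

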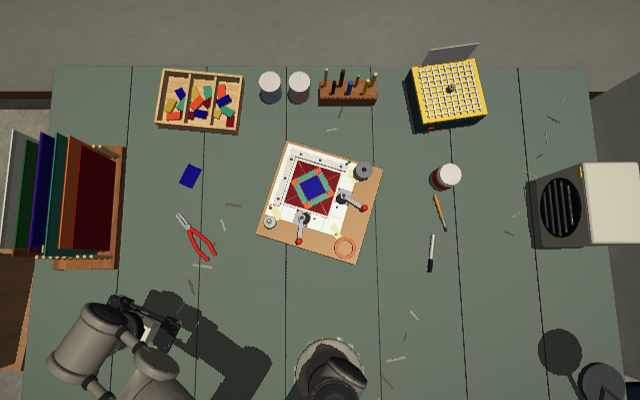

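View pics/scene0.png

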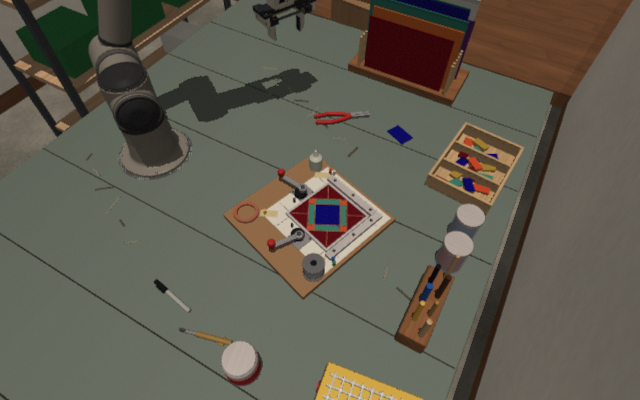

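```bash
python3 - <<'E'
import cv2
a=cv2.imread("pics/top0.png")[130:275,245:395]
cv2.imwrite("pics/topz.png",cv2.resize(a,None,fx=4,fy=4,interpolation=cv2.INTER_CUBIC))
a=cv2.imread("pics/scene0.png")[145:300,215:405]
cv2.imwrite("pics/scenez.png",cv2.resize(a,None,fx=3.8,fy=3.8,interpolation=cv2.INTER_CUBIC))
E
```

```text
(no output)
```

View pics/topz.png

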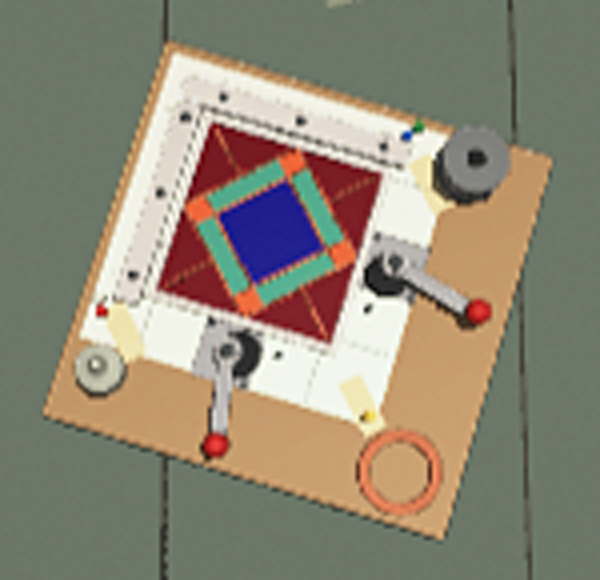

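View pics/scenez.png

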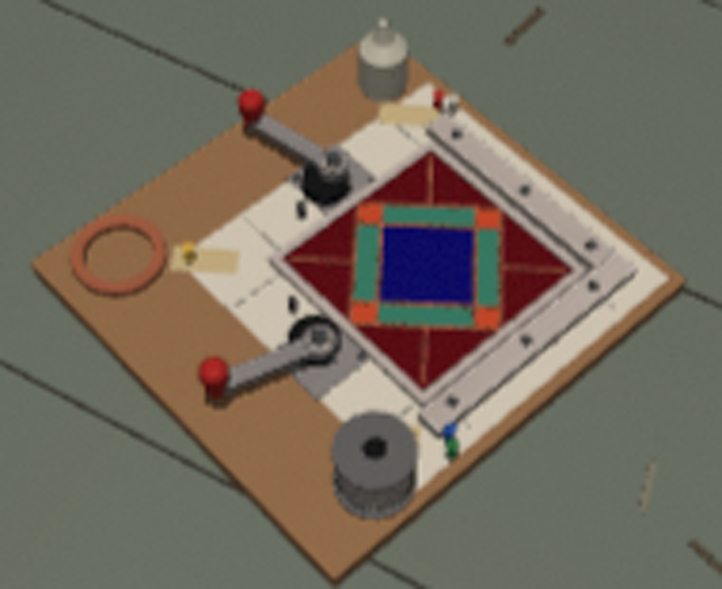

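```bash
cat > h.py <<'E'
import numpy as np, cv2
from plant import *
from scipy.optimize import least_squares
def ray(s,uv,z):
    d=np.linalg.inv(s["intrinsics"])@np.array([uv[0],uv[1],1.]); R=s["R"];c=-R.T@s["t"];d=R.T@d
    return c+d*(z-c[2])/d[2]
def tri(ss,uvs):
    A=[];b=[]
    for s,uv in zip(ss,uvs):
        P=s["intrinsics"]@np.c_[s["R"],s["t"]]
        for k in (0,1):
            r=uv[k]*P[2]-P[k]; A.append(r[:3]); b.append(-r[3])
    return np.linalg.lstsq(np.array(A),np.array(b),rcond=None)[0]
def proj(s,X):
    x=s["intrinsics"]@(s["R"]@X+s["t"]); return x[:2]/x[2]
def reds(s,box):
    hsv=cv2.cvtColor(s["color"],cv2.COLOR_RGB2HSV); h,S,v=cv2.split(hsv)
    m=(((h<5)|(h>174))&(S>190)&(v>120)).astype(np.uint8)
    q=np.zeros_like(m); x0,y0,x1,y1=box; q[y0:y1,x0:x1]=m[y0:y1,x0:x1]
    n,l,st,c=cv2.connectedComponentsWithStats(q)
    return [(c[i].round(1),st[i,4]) for i in range(1,n) if st[i,4]>8]
E
python3 - <<'E'
from h import *
T=snapshot("top");S=snapshot("scene")
print(reds(T,(245,130,395,275)));print(reds(S,(215,145,405,300)))
ct=np.array([[170,42],[553,158],[443,538],[43,412]])/4+[245,130]
w=[ray(T,c,.018) for c in ct]
b=np.array([[135,135],[135,-220],[-210,-220],[-210,135]])/1000
cs={0:(683,280),1:(335,578),2:(35,262)}
ws={k:ray(S,np.array(v)/3.8+[215,145],.018) for k,v in cs.items()}
for k in range(4): print(w[k].round(4), ws.get(k))
def tf(p,x): c,s=np.cos(p[2]),np.sin(p[2]); return np.array([p[0]+c*x[0]-s*x[1],p[1]+s*x[0]+c*x[1]])
for name,W in (("top",dict(enumerate(w))),("scene",ws)):
    r=least_squares(lambda p:np.concatenate([tf(p,b[k])-W[k][:2] for k in W]),[.6,0,-.3])
    print(name,r.x,(r.fun*1e3).round(1))
    print("pivots",tf(r.x,(-.114,0)),tf(r.x,(0,-.114)))
E
```

```text
[(array([328.1, 173.6]), np.int32(54)), (array([333.3, 182.1]), np.int32(73)), (array([291.3, 192.6]), np.int32(63)), (array([295.9, 201.8]), np.int32(65)), (array([326.9, 203.4]), np.int32(38)), (array([316.5, 209. ]), np.int32(33)), (array([364.2, 207.5]), np.int32(26)), (array([298.5, 241. ]), np.int32(25))]
[(array([280.2, 171. ]), np.int32(21)), (array([270.5, 242.1]), np.int32(31))]
[0.7783 0.1332 0.018 ] [0.78330232 0.13402324 0.018     ]
[ 0.6721 -0.2007  0.018 ] [ 0.67763117 -0.19968137  0.018     ]
[ 0.3459 -0.096   0.018 ] [ 0.35388295 -0.09446344  0.018     ]
[0.4544 0.2399 0.018 ] None
top [ 0.61142872  0.04803152 -0.31223513] [ 3.1  1.8  0.2 -2.1 -1.9 -0.8 -1.4  1.1]
pivots [0.5029407  0.08305078] [ 0.57640946 -0.0604565 ]
scene [ 0.61696013  0.04954164 -0.31052167] [ 3.5  2.8  0.7 -1.5 -4.1 -1.3]
pivots [0.50841226 0.08437495] [ 0.58212681 -0.05900623]
```

```bash
cat >> h.py <<'E'
BP=np.array([.614,.0488,-.311])
def tf(p,x): c,s=np.cos(p[2]),np.sin(p[2]); return np.array([p[0]+c*x[0]-s*x[1],p[1]+s*x[0]+c*x[1]])
def inv(p,w): c,s=np.cos(p[2]),np.sin(p[2]); d=np.array(w[:2])-p[:2]; return np.array([c*d[0]+s*d[1],-s*d[0]+c*d[1]])
E
python3 - <<'E'
from h import *
T=snapshot("top");S=snapshot("scene")
for n,a,b,pv,ax in (("near",(298.5,241),(280.2,171),(-.114,0),0),("side",(364.2,207.5),(270.5,242.1),(0,-.114),1)):
    X=tri([T,S],[a,b]); k=inv(BP,X)-pv
    print(n,X.round(4),"reproj",proj(T,X)-a,proj(S,X)-b,"r",np.hypot(*k),"ray",ray(T,a,.052)[:2],ray(S,b,.052)[:2])
    print("q", np.arctan2(-k[1],-k[0]) if ax==0 else np.arctan2(-k[0],-k[1]))
# bystanders in board frame
for nm,uv,z in (("spool",(245+472/4,130+158/4),.066),("bottle",(245+97/4,130+365/4),.093),("roll",(245+399/4,130+473/4),.026)):
    print(nm,ray(T,uv,z)[:2].round(3),(inv(BP,ray(T,uv,z))*1e3).round())
print(solve_ik([.45,0,.1],[0,1,0,0]))
E
```

```text
near [0.4245 0.0949 0.0556] reproj [-0.05251472 -0.06120353] [-0.07527205  0.01341311] r 0.08169283816842864 ray [0.42452353 0.09478942] [0.42284396 0.09754118]
q 0.17369001737924397
side [ 0.5339 -0.1242  0.0557] reproj [-0.08478237 -0.09391647] [-0.13608017  0.02245837] r 0.07878346894227722 ray [ 0.53406744 -0.12506102] [ 0.53266799 -0.12228697]
q 0.30064954357672213
spool [ 0.661 -0.123] [  97. -149.]
bottle [0.486 0.187] [-164.   93.]
roll [ 0.4   -0.059] [-170. -169.]
[-1.70604169e-01  3.64703523e-01  1.89698065e+00 -4.44089210e-16
  8.79908476e-01  1.40019216e+00]
```

```bash
cat >> h.py <<'E'
PV={"near":np.array([-.114,0]),"side":np.array([0,-.114])}
def pose(l,q,t,z=.045):
    if l=="near": r=np.array([-np.cos(q),-np.sin(q)]); g=np.array([np.sin(q),-np.cos(q)]); flip=np.pi
    else: r=np.array([-np.sin(q),-np.cos(q)]); g=np.array([-np.cos(q),np.sin(q)]); flip=0
    p=tf(BP,PV[l]+.08*r-t*g); y=np.arctan2(g[1],g[0])+BP[2]+flip
    return np.array([p[0],p[1],z]), np.array([0,np.cos(y/2),np.sin(y/2),0])
E
python3 - <<'E'
from h import *
for l,q in (("near",.17),("side",.3)):
    for a in (q,1.0,1.6):
        for z in (.045,.15):
            s=solve_ik(*pose(l,a,.021 if a>q else .034,z)); print(l,a,z,pose(l,a,.021,z)[0].round(3),None if s is None else s.round(2))
set_gripper(0.0)
move_ptp(*pose("near",.17,.036,.15))
p,o=pose("near",.17,.036); print(move_linear(p,feed=.1,guard=8))
c=snapshot("top")["color"][:,:,::-1]; cv2.imwrite("pics/t1.png",cv2.resize(c[130:275,245:395],None,fx=4,fy=4))
c=snapshot("scene")["color"][:,:,::-1]; cv2.imwrite("pics/s1.png",cv2.resize(c[145:300,215:405],None,fx=3.8,fy=3.8))
o=get_obs();print(o["clock"],o["ee_pos"],o["force"],o["gripper_width"])
E
```

```text
near 0.17 0.045 [0.429 0.116 0.045] [ 0.12  0.46  1.95 -0.    0.73  0.26]
near 0.17 0.15 [0.429 0.116 0.15 ] [ 0.12  0.29  1.84 -0.    1.02  0.26]
near 1.0 0.045 [0.43  0.049 0.045] [-0.06  0.44  1.99 -0.    0.71 -0.75]
near 1.0 0.15 [0.43  0.049 0.15 ] [-0.06  0.26  1.88 -0.    1.   -0.75]
near 1.6 0.045 [0.463 0.013 0.045] [-0.14  0.48  1.92 -0.    0.75 -1.43]
near 1.6 0.15 [0.463 0.013 0.15 ] [-0.14  0.31  1.8  -0.    1.03 -1.43]
side 0.3 0.045 [ 0.55  -0.137  0.045] [-0.38  0.64  1.59 -0.    0.92 -1.34]
side 0.3 0.15 [ 0.55  -0.137  0.15 ] [-0.38  0.51  1.48 -0.    1.15 -1.34]
side 1.0 0.045 [ 0.507 -0.101  0.045] [-0.34  0.55  1.77 -0.    0.83 -0.6 ]
side 1.0 0.15 [ 0.507 -0.101  0.15 ] [-0.34  0.4   1.66 -0.    1.08 -0.6 ]
side 1.6 0.045 [ 0.497 -0.053  0.045] [-0.26  0.53  1.82 -0.    0.8   0.08]
side 1.6 0.15 [ 0.497 -0.053  0.15 ] [-0.26  0.37  1.71 -0.    1.06  0.08]
False
4.5917 [0.43171839 0.13065177 0.04552582] [ 0.54781147 -0.44116603 -0.26050059] 0.00036338224505682844
```

View pics/s1.png

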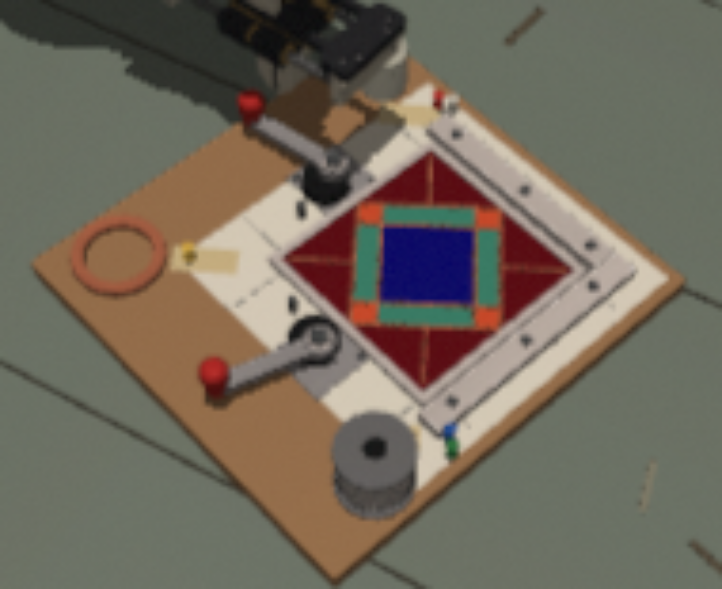

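View pics/t1.png

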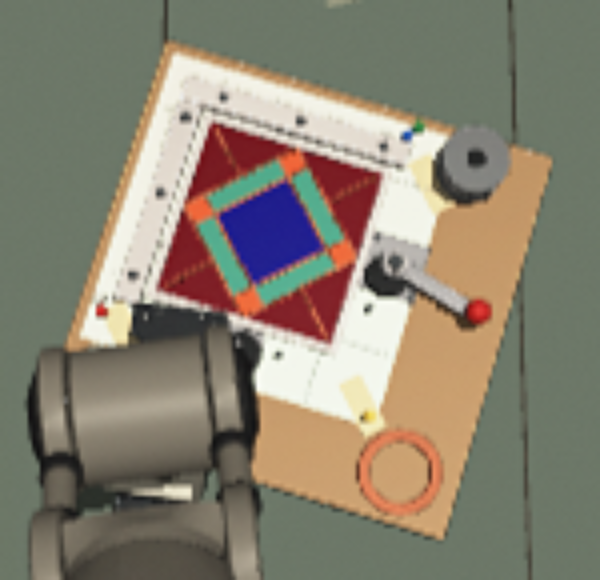

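The closed finger is down on the +y side of the near knob (knob at zoomed scene pixel (251,106)). The gripper body sits above the bottle without contact, since the force reads about 0. Next I push the lever.

```bash
cat >> h.py <<'E'
def push(l,q0):
    for q in list(np.arange(q0,1.42,.2))+[1.42]:
        p,o=pose(l,q,.021); g=move_linear(p,feed=.07,rotation=o,guard=30)
        ob=get_obs(); print(round(q,2),g,ob["force"].round(1),ob["clock"],flush=True)
        if g: return
    p,o=pose(l,1.66,.021); g=move_linear(p,feed=.025,rotation=o,guard=22)
    ob=get_obs(); e=inv(BP,ob["ee_pos"])-PV[l]; print("end",g,ob["force"].round(1),ob["clock"],"tip rel pivot mm",(e*1e3).round(1))
E
python3 - <<'E'
from h import *
push("near",.2)
E
```

```text
0.2 False [-0.9  0.5 -0.2] 4.9917
0.4 False [-0.  -0.6  0.7] 5.375
0.6 False [ 0.3  0.2 -0. ] 5.7583
0.8 False [ 0.4 -0.3 -0.8] 6.1417
1.0 False [0.4 0.7 0.6] 6.525
1.2 False [0.9 0.5 0.1] 6.9083
1.4 False [ 0.6  0.  -0.4] 7.2917
1.42 False [-0.5  1.5  0.2] 7.5417
end True [-1.2  0.6  1.2] 8.225 tip rel pivot mm [-22.5 -80.9]
```

```bash
cat >> h.py <<'E'
def leave(l):
    p,o=pose(l,1.57,.036); move_linear(p,feed=.1,rotation=o); p[2]=.15; move_linear(p,feed=.2)
def pic(n):
    c=snapshot("top")["color"][:,:,::-1]; cv2.imwrite(f"pics/t{n}.png",cv2.resize(c[130:275,245:395],None,fx=4,fy=4))
    c=snapshot("scene")["color"][:,:,::-1]; cv2.imwrite(f"pics/s{n}.png",cv2.resize(c[145:300,215:405],None,fx=3.8,fy=3.8))
E
python3 - <<'E'
from h import *
leave("near")
move_ptp(*pose("side",.3,.036,.15))
p,o=pose("side",.3,.036); print(move_linear(p,feed=.1,guard=8),get_obs()["force"],get_obs()["clock"])
pic(2)
E
```

```text
False [-0.54770595 -0.26591293  0.81012915] 11.2083
```

View pics/s2.png

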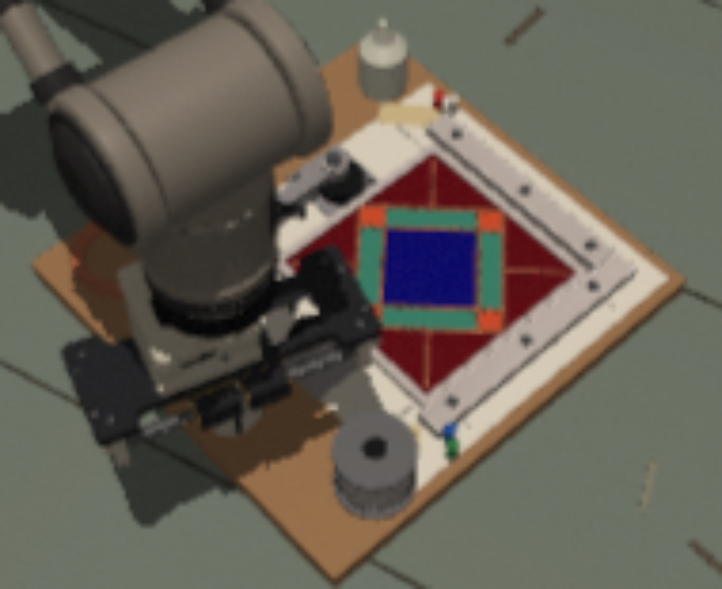

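View pics/t2.png

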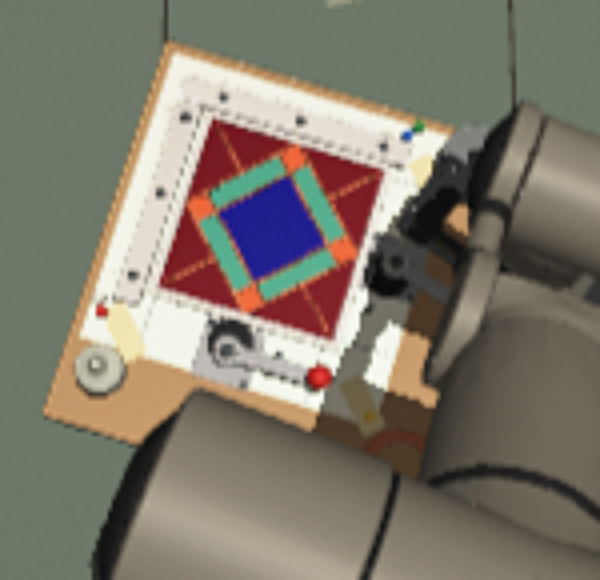

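The near lever lies along the panel edge (zoomed top image: pivot (227,348), knob (318,377)), and the panel has moved toward the far fence. The finger is beside the side knob and clear of the spool.

```bash
python3 - <<'E'
from h import *
push("side",.34)
leave("side")
p,o=pose("near",.17,.036,.2)
move_ptp([.30,.33,.25],o)
print(get_obs()["clock"],get_obs()["force"])
pic(3)
T=snapshot("top");S=snapshot("scene")
print(reds(T,(245,130,395,275)));print(reds(S,(215,145,405,300)))
E
```

```text
0.34 False [ 0.3 -0.7 -0.3] 11.7167
0.54 False [0.  0.2 0.3] 12.1
0.74 False [-1.3 -0.3  0.1] 12.4833
0.94 False [0.  0.5 0.4] 12.8667
1.14 False [-0.3  0.6  0.6] 13.25
1.34 False [ 0.1  0.8 -0.3] 13.6333
1.42 False [0.4 0.  0.2] 13.8833
end True [-2.  -5.6  2.8] 14.5417 tip rel pivot mm [-80.6 -20.2]
17.2 [-0.30702247  0.19365482  1.00197763]
[(array([327.6, 172.7]), np.int32(56)), (array([332.3, 181.5]), np.int32(66)), (array([290.4, 191.7]), np.int32(62)), (array([294.9, 200.2]), np.int32(70)), (array([326.4, 202.1]), np.int32(37)), (array([315.3, 207.8]), np.int32(36)), (array([336.8, 217. ]), np.int32(22)), (array([324. , 223.9]), np.int32(20))]
[(array([280.6, 198.7]), np.int32(24)), (array([279.1, 212.3]), np.int32(25))]
```

View pics/s3.png

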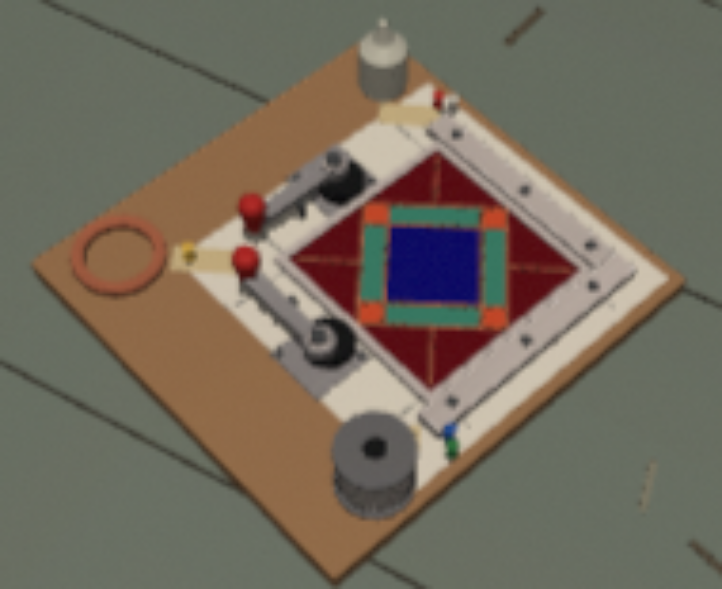

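View pics/t3.png

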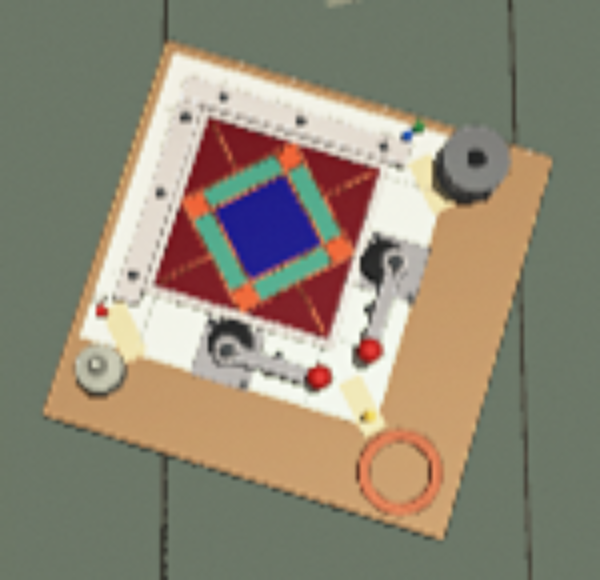

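```bash
python3 - <<'E'
from h import *
T=snapshot("top");S=snapshot("scene")
for n,a,b,pv,ax in (("near",(324,223.9),(280.6,198.7),(-.114,0),0),("side",(336.8,217),(279.1,212.3),(0,-.114),1)):
    X=tri([T,S],[a,b]); k=inv(BP,X)-pv
    print(n,X.round(4),"r",np.hypot(*k),"q", np.arctan2(-k[1],-k[0]) if ax==0 else np.arctan2(-k[0],-k[1]))
x,y=tf(BP,(-.0,0.0))
# look from above with the wrist camera
p,o=pose("near",.17,.036); 
y0=BP[2]+np.pi; o=np.array([0,np.cos(y0/2),np.sin(y0/2),0])
for ps in ([*tf(BP,(-.09,-.0)),.32],):
    print(solve_ik(ps,o))
    move_ptp(ps,o); w=snapshot("wrist"); cv2.imwrite("pics/w1.png",w["color"][:,:,::-1]); print(get_obs()["clock"])
    np.savez("w1.npz",**w)
E
```

```text
near [0.48   0.0102 0.0537] r 0.07777904167122371 q 1.5480206657238098
side [ 0.5024 -0.0325  0.0557] r 0.08140672505513184 q 1.6008815610766878
[-1.11726225e-04  3.04794444e-01  1.32203899e+00 -4.44089210e-16
  1.51475922e+00 -1.25990805e+00]
19.3417
```

View pics/w1.png

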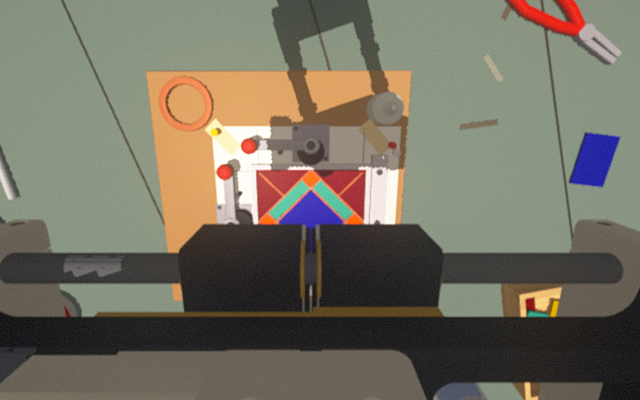

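```bash
python3 - <<'E'
from h import *
y0=BP[2]; o=np.array([0,np.cos(y0/2),np.sin(y0/2),0])
ps=[*tf(BP,(-.07,.02)),.2]
move_ptp(ps,o); w=snapshot("wrist"); cv2.imwrite("pics/w2.png",w["color"][:,:,::-1]); print(get_obs()["clock"])
np.savez("w2.npz",**w)
E
```

```text
22.0583
```

View pics/w2.png

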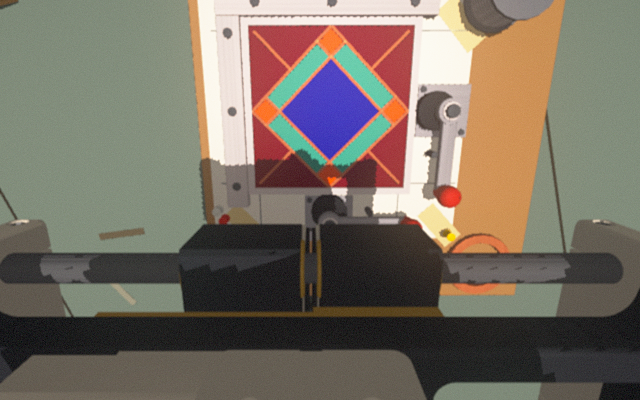

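```bash
python3 - <<'E'
from h import *
a=cv2.imread("pics/w2.png")[0:100,205:345]
cv2.imwrite("pics/w2z.png",cv2.resize(a,None,fx=5.7,fy=5.7,interpolation=cv2.INTER_CUBIC))
a=cv2.imread("pics/w2.png")[130:230,210:470]
cv2.imwrite("pics/w2y.png",cv2.resize(a,None,fx=3,fy=3,interpolation=cv2.INTER_CUBIC))
w=np.load("w2.npz"); c=w["color"]
hsv=cv2.cvtColor(c,cv2.COLOR_RGB2HSV)
# red glass edges: left side columns per row, far side rows per column, on the glass plane
sat=hsv[:,:,1].astype(int)
L=[];F=[];Rr=[]
for r in range(35,185,5):
    row=sat[r,235:430]; i=np.where(row>120)[0]; L.append(ray(w,(235+i[0]-.5,r),.025)[:2]); Rr.append(ray(w,(235+i[-1]+.5,r),.025)[:2])
for u in range(258,405,5):
    col=sat[5:80,u]; i=np.where(col>120)[0]; F.append(ray(w,(u,5+i[0]-.5),.025)[:2])
for n,P in (("L",L),("R",Rr),("F",F)):
    P=np.array([inv(BP,p) for p in P]); 
    k=np.polyfit(P[:,1],P[:,0],1) if n=="F" else np.polyfit(P[:,0],P[:,1],1); print(n,k, "n",len(P))
# fence: the dark outline / inner edges - print profiles
g=cv2.cvtColor(c,cv2.COLOR_RGB2GRAY)
for r in (60,110,140): print(r,g[r,210:260])
for u in (270,330,390): print(u,g[0:32,u])
E
```

```text
L [0.00553799 0.07822258] n 30
R [ 0.00212764 -0.07538577] n 30
F [0.00013644 0.07616901] n 30
60 [249 247 248 248 248 248 249 244 227 226 229 233 233 228 228 227 230 234
 229 230 228 231 231 228 230 235 234 233 234 231 203 160 219 238 240 237
 239 240 234 179 106  91  98 100  98  99  99  97  98  98]
110 [248 247 248 247 249 247 249 248 248 249 243 228 226 231 232 232 227 192
 125 110 115 113 118 115 118 126 181 230 234 233 234 237 230 195 185 234
 241 236 236 238 238 221 175 159 152 150 146 146 147 152]
140 [249 246 247 247 247 246 247 246 247 248 246 248 242 221 223 225 229 231
 229 225 226 228 230 229 226 227 228 226 226 228 229 231 229 231 209 163
 201 236 238 237 235 238 226 147  88  88  86  88  90  89]
270 [235 235 234 231 231 232 234 234 231 231 232 234 237 237 208 147 160 211
 236 239 239 240 240 240 220 151  98  92  99 101 103  98]
330 [117 117 120 118 108 110 141 203 229 231 230 233 237 233 191 139 203 245
 244 243 242 243 243 243 224 184 175 170 156 149 156 155]
390 [233 230 230 230 232 233 233 231 228 229 230 234 237 232 184 127 157 222
 241 241 240 242 242 243 215 140  96  97 103 102 106 102]
```

View pics/w2z.png

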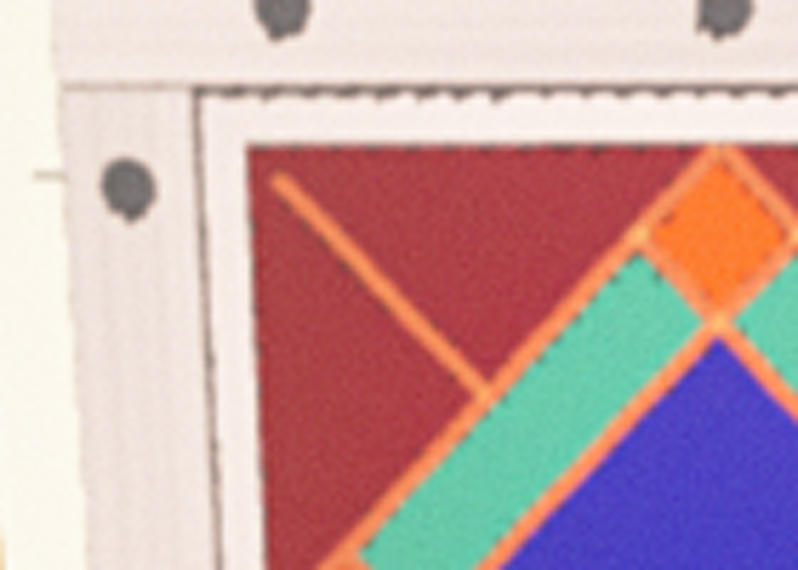

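View pics/w2y.png

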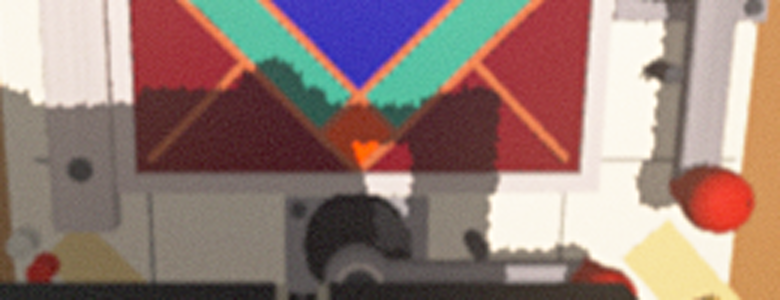

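Both panel edges look parallel to the fences, with thin uniform dark lines at zoomed x≈200 and y≈92. The near lever measures slightly short, at about 1.55, so I'll press it once more, firmly, to confirm it is on its stop.

```bash
python3 - <<'E'
from h import *
for l in ("near","side"):
    p,o=pose(l,1.57,.036,.15); move_ptp(p,o); p[2]=.045; print(move_linear(p,feed=.12,guard=8))
    p,o=pose(l,1.57,.010); g=move_linear(p,feed=.03,guard=32); ob=get_obs(); e=inv(BP,ob["ee_pos"])-PV[l]
    print(l,g,ob["clock"],ob["force"].round(1),(e*1e3).round(1)); leave(l)
move_ptp([.30,.33,.25],pose("near",.17,.03)[1])
pic(4)
T=snapshot("top");S=snapshot("scene")
print(reds(T,(245,130,395,275))[-2:]);print(reds(S,(215,145,405,300)),get_obs()["clock"],get_obs()["force"])
E
```

```text
False
near True 26.575 [-2.4  1.8  1.8] [-22.5 -80.4]
False
side True 30.5083 [-1.9 -9.3  3.2] [-79.8 -19.9]
[(array([336.8, 217. ]), np.int32(22)), (array([324. , 223.9]), np.int32(20))]
[(array([280.6, 198.7]), np.int32(24)), (array([279.1, 212.3]), np.int32(25))] 33.3667 [-0.05851779  1.20982697  0.44138535]
```

View pics/t4.png

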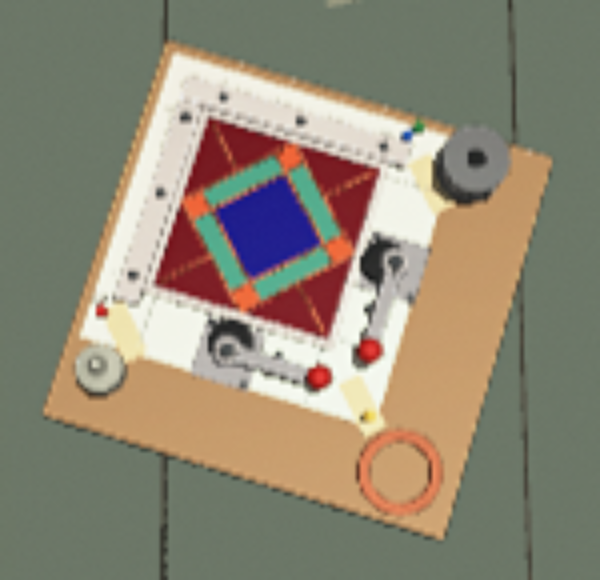

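The levers stopped at the same places under the firmer push, so both are on their stops. The spool, bottle and roll have not moved, so I'm handing in.

```bash
python3 - <<'E'
from plant import *
print(finish_job(), get_obs()["clock"])
E
```

```text
the job is handed in; nothing more can be done
the job is handed in; nothing more can be done
```

I pushed both cam levers round to their stops with the closed fingertip, first the near one and then the side one, and handed the job in at about 33 s of the 48 s allowed. The system gave no verdict.

- **Levers:** The cameras put them at about 1.55 rad (near) and 1.60 rad (side), good to roughly 0.03 to 0.04 rad. A second, firmer push (guard set at 32 N) stopped within 0.8 mm of the same places, so I take both to be on their stops.
- **Panel:** A wrist picture after both levers were shut, before the second push, showed only a thin, even dark line at both fences. The panel's edges were parallel to them within about 0.005 rad, and the overhead picture looked the same after the second push.
- **Surroundings:** The fingertip stayed about 20 mm above the glass. The spool, bottle and foil roll look unmoved in the last picture. I did not recheck the bench tools, but the arm never worked near them.
- **Not checked or in disagreement:** I could not measure the cam contact force directly. My board position from the two cameras differed by about 5 mm and I used the average, so the panel's exact offset from its seat rests on the even gap lines rather than a measured position.

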